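# Clamp a freshly glued rubber stamp in its gluing fixture

### The job

The glued rubber stamp lies in the channel of the gluing fixture: with the fingertips, push it along the channel until it is fully home against the metal stop at the far end, with the clamp still open. Then push the clamp's red handle over and down, past its dead point, until it snaps into lock and the pad presses on the stamp. Pick nothing up, leave everything else where it stands, and finish clear of it all.

Things in the scene. Friction and masses are not known exactly. Their poses are not given: they have to be found in the camera images.
- fixture: gluing fixture, screwed down: grey board, a channel, a stop and a toggle clamp. Origin on the table plane under the channel's midline, just where the stamp's origin is (15 mm lower) when home. x along the channel to the stop (away from the robot, yaw -0.3 to 0.4 rad), y to the clamp (robot's left), z up. In its frame the board spans x -130 to 70, y -115 to 125 mm, top z 15 mm
- channel_mouth (a point): open near end of the channel, on the board (fixture x -125, y 0, z 15 mm); its axes are the fixture's. The channel is 54 mm wide (y -27 to 27) between two dark wooden rails 12 mm thick, tops at fixture z 25 mm, running to the stop
- stop_face (a point): centre of the face of the aluminium stop bar that the stamp meets, across the channel's far end (fixture x 45, y 0, z 29 mm; bar top at z 35 mm); its axes are the fixture's
- stamp: rectangular stamp, pale wood on a 6 mm grey rubber die, 90 (along the channel) x 50 x 28 mm, about 110 g, loose in the channel, 35 to 60 mm short of home. Origin: centre of its underside; x along its length towards the stop, z up. Push its near end face, 45 mm behind the origin; it spans z 15 to 43 mm above the table
- handle_pivot (a point): hinge of the clamp handle (fixture x 15, y 88, z 60 mm); its axes are the fixture's. The handle turns in the fixture's y-z plane through this point. The steel clamp bracket around it spans fixture x -7 to 37, y 46 to 112 mm, up to z 66 mm
- handle_grip (a point): on the axis of the handle's red grip, 95 mm from the pivot. The handle is a straight round bar: steel 11 mm thick to 45 mm from the pivot, then red grip 20 mm thick to a round end 127 mm from the pivot. Open, it rises 65 degrees above level, leaning to fixture +y; locked, it points to +y, 5 degrees above level
- clamp_handle (a joint): handle angle in rad: 0 open, 1.047 locked; grows as the handle is pushed towards fixture +y and down. Over-centre spring: resists with about 4 N at the grip at first, ever less up to the dead point at about 0.6. Let go before that, it springs back open; past it, it snaps into lock. The clamp arm follows the handle
- clamp_arm: steel arm, 16 mm wide, with a sprung rubber pad 18 mm across. Origin: its pivot (fixture x 15, y 55, z 62 mm). Open, it stands steeply, up to fixture z 125 mm, its pad at y about 10 mm over the channel; locked, it lies level and the pad presses the stamp's top at fixture x 15, y 0 with about 3 N
- small_stamp_a: finished small stamp, cream wood, 32 mm square, 25 mm tall, standing on the fixture board beside the channel (fixture x about -40, y about -85 mm). Bystander. Origin: centre of its underside
- knob_stamp: finished round stamp with a turned wooden knob, 36 mm across, 56 mm tall, on the fixture board beside the channel (fixture x about 30, y about -85 mm). Bystander. Origin: centre of its underside
- glue_bottle: small white glue bottle with an orange cap, 32 mm across, 68 mm tall, on the fixture board's near left corner (fixture x about -90, y about 85 mm). Bystander. Origin: centre of its underside
- small_stamp_b: finished small stamp, brown wood, 34 mm square, 25 mm tall, on the table left of the fixture. Bystander. Origin: centre of its underside
- tape_roll: cream roll of tape lying flat, 84 mm across, 20 mm tall, on the table left of the fixture. Bystander. Origin: centre of its underside
- ink_pad: closed blue ink pad, 75 x 110 x 20 mm, on the table right of the fixture. Bystander. Origin: centre of its underside
- white_block: long white block, 35 x 170 x 28 mm, on the table beyond the fixture. Bystander. Origin: centre of its underside

How it is judged:
By the outcome, as a careful person would: the job done as asked, in the order asked, and still so for the second after the job is handed in, with the robot touching nothing.
It also fails if it takes over 51 s, if anything falls off the work surface, if the arm or the gripper's body presses on something with over 40 N, if the wrist force passes 120 N, or if a joint passes its speed limit or range.

### The arm

A 7-joint arm with a two-finger parallel gripper is mounted at the origin on the work surface. World frame = base frame: x ahead of the robot, y to its left, z up, the work surface at z = 0. Lengths are in m, angles in rad, forces in N, time in s.
With the tool pointing down it reaches from about 0.4 to 0.85 m from the base axis. Payload 10.4 kg.
Tool frame: the origin (TCP) lies at the very end of the fingers, on their centre line; the grasp point (between the pads) lies 19 mm behind it (grip_point_offset is the distance from the TCP to the grasp point, in m); z points along the fingers, y is the line along which they close (so a half turn about z gives the same grasp; the last joint's range is limited). The gripper opens to 87 mm and grips with 3 to 60 N. Pads are 19 mm wide; open, the fingers measure 117 mm over their backs; the gripper's body (75 mm by 190 mm) begins 51 mm behind the grasp point.
Start: joints at [1.24, 0.332, -0.065, 1.46, 0.022, 1.35, -0.088], TCP at [0.189, -0.596, 0.223] pointing down, gripper open.
Joint ranges: [-2.6, 2.6], [-0.5, 2.12], [-1.47, 1.34], [0.16, 2.42], [-1.27, 4.41], [0.06, 2.06], [-2.6, 2.6]. Speed limits (rad/s): [2.22, 2.22, 2.79, 2.79, 3.14, 3.14, 3.14].

### API

Orientations are given as a unit quaternion [x, y, z, w].
In Python, from bench import * gives the robot as it stands.
- The arm moves only by the tool play_rows, never from a script. Its argument "increments" is text: rows parted by semicolons, each of 7 numbers parted by spaces: the turn, a rotation vector about the tool's x, y, z in rad, then the shift along the tool's x, y, z in m, then the opening, from 0 (shut) to 1 (fully open). A call has 1 to 8 rows; each row is the pose to reach, as a shift and turn from the pose commanded when the call began, along the tool's axes at that moment; what a row does not reach only later rows make up. A row lasts 1/10 s, in which the tool goes at most 50 mm and 8.59 degrees, less where a joint would pass 70% of its speed; a pose out of reach is approached as far as the arm can. A call with a gripper value outside its range is refused whole. The fingers move at their own pace and stop on an object; "grip_force" is the grip in N (left out, the last holds). Time passes only in rows, so rows that repeat a pose let the fingers close. It gives the time, the measured TCP pose, the force, the opening and the grip force at its end, in the units of the state.
- read_state(): the state, without advancing time (a new reading comes with each control period).
- camera(name): name is "scene" or "side" or "wrist"; returns a dict with "color" (480x640x3 uint8, red, green, blue), "fx", "fy", "cx", "cy" (pixels), "camera_from_world" (4x4, takes a point from world to camera coordinates); the wrist camera has in their place "mount" (4x4, takes a point from camera to tool coordinates, whose origin is the TCP and whose axes are the flange's). Camera axes: x right, y down, z forward; pixel columns grow to the right and rows downward; lengths in m; the calibration is good to about 2 mm. A picture is of the moment at which its call begins: read the wrist's pose just before it. There is no depth.
- close_job(): hands the job in; it is judged then, once.
The state is a dict: "time": time; "joint_positions": joint angles; "joint_vel": joint speeds; "joint_torque": joint torques, N m; "ee_pos": TCP position; "eef_rot": TCP orientation; "ft_force": force on the tool from outside, world axes, zero at the start; "torque": the same for the moment, N m; "width": finger opening in m; "grip_force": force on a finger pad.
Only numpy, scipy, OpenCV 4.12 (cv2) and the standard library are available. Lean on these libraries where they do the work, as an engineer would, in place of code of your own. Each camera call takes 0.05 s, during which the arm holds its last target. There are 200 camera calls.

## Working session

There is one attempt and no reset: what is moved stays moved. The work goes in short steps, Python scripts to look and compute and a tool call to move; the robot and the scene stay as the last step left them, time stands still between calls to the robot, and variables do not carry over. Pictures are saved under pics/ and viewed, at most 12 in all, crops included, and the job is handed in when it is done.

Besides the shell and the picture viewer there is one more tool, called in YAML: its name, and indented under it one key for each argument. play_rows: Moves the arm, as the interface text tells. Its arguments: {"type":"object","properties":{"increments":{"type":"string"},"grip_force":{"type":"number"}},"required":["increments"]}

```bash
ls; mkdir -p pics
python3 - <<'E'
from bench import *
import cv2,numpy as np
s=read_state();print({k:np.round(v,4).tolist() for k,v in s.items()})
ims=[]
for n in("scene","side"):
    c=camera(n);print(n,c["fx"],c["fy"],c["cx"],c["cy"],np.round(c["camera_from_world"],4).tolist())
    cv2.imwrite(f"pics/{n}0.png",c["color"][:,:,::-1])
E
```

```text
pics
{'time': 0.0, 'joint_positions': [1.2404, 0.3329, -0.0647, 1.461, 0.0216, 1.3499, -0.0885], 'joint_vel': [-0.0015, 0.0005, -0.0008, 0.0018, -0.001, -0.0003, -0.0017], 'joint_torque': [0.0003, -62.326, 0.0249, -38.9903, -0.0613, 0.0397, 0.0001], 'ee_pos': [0.1892, -0.5953, 0.2217], 'eef_rot': [0.9882, 0.1533, -0.0002, -0.0007], 'ft_force': [0.4233, 0.2931, -0.177], 'torque': [0.0055, 0.0081, 0.0002], 'grip_force': 0.0, 'width': 0.0869}
scene 509.7988272039426 509.7988272039426 311.4404745611226 238.82477648285075 [[-0.3305, 0.9438, -0.0075, 0.2502], [0.6996, 0.2396, -0.6732, -0.3286], [-0.6336, -0.2277, -0.7394, 1.6793], [0.0, 0.0, 0.0, 1.0]]
side 591.5317475850252 591.5317475850252 325.6152998100807 248.80628644797739 [[-0.6752, -0.7374, 0.018, 0.3608], [-0.5643, 0.5007, -0.6564, 0.4497], [0.4751, -0.4534, -0.7542, 1.0663], [0.0, 0.0, 0.0, 1.0]]
```

View pics/scene0.png

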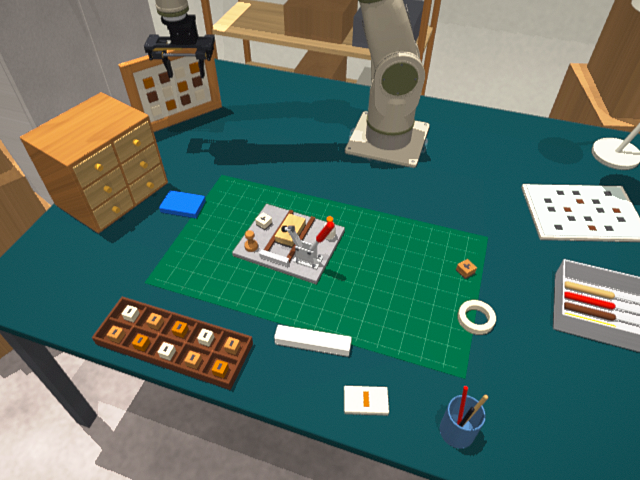

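View pics/side0.png

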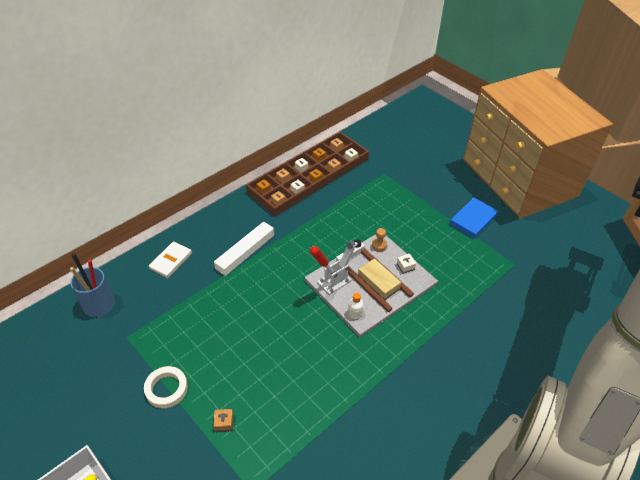

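The scene view shows the fixture at about (234–344, 205–280). In the side view it is at (305–437, 235–335), with the stamp at (380,278), red handle at (318,257) and glue bottle at (356,307). I'll enlarge both to measure.

Run:
```python
import cv2,numpy as np
a=cv2.imread("pics/scene0.png")[195:295,225:355]; b=cv2.imread("pics/side0.png")[225:345,295:445]
cv2.imwrite("pics/sc.png",cv2.resize(a,None,fx=6,fy=6,interpolation=cv2.INTER_CUBIC)[:, :800])
cv2.imwrite("pics/sd.png",cv2.resize(b,None,fx=5,fy=5,interpolation=cv2.INTER_CUBIC))
```

```text
(no output)
```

View pics/sc.png

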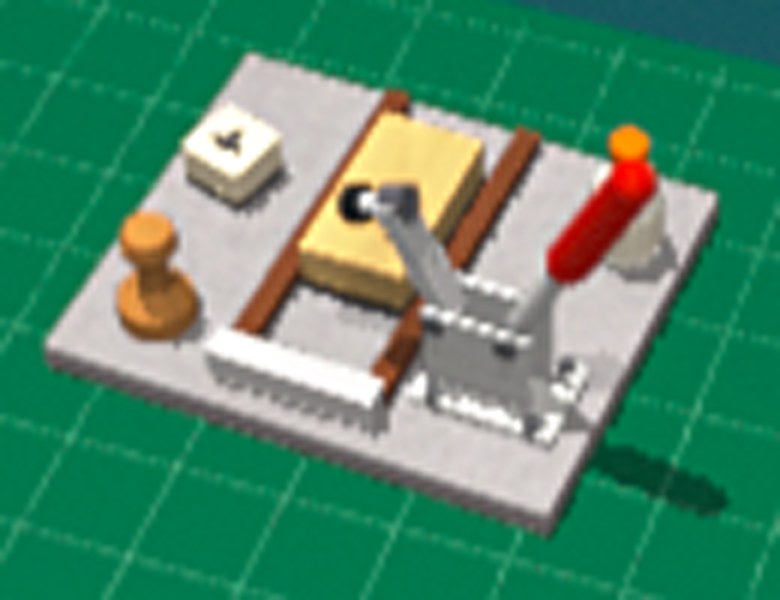

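View pics/sd.png

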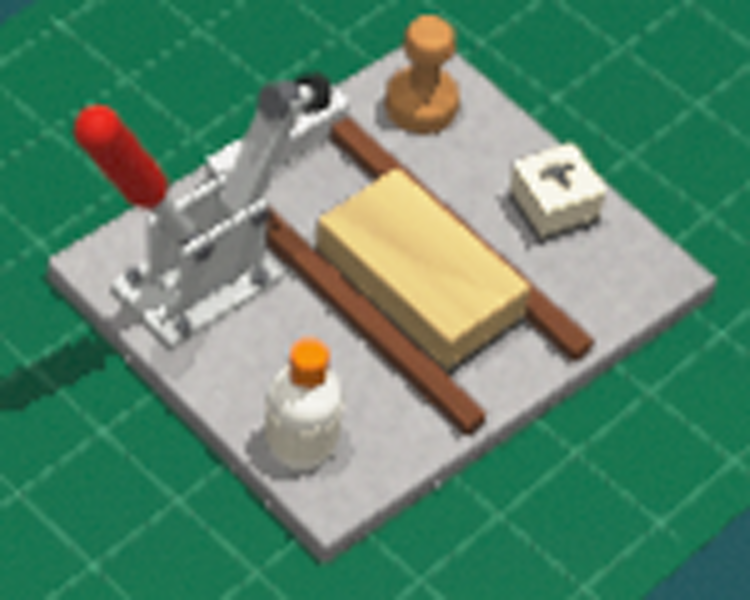

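The enlarged crops show the board corners clearly, four in the scene view and three in the side view. The stamp's top corners, the rails, the open clamp and the red handle are visible too. Next I'll fit the fixture pose.

```bash
cat > h.py <<'E'
import numpy as np
from bench import *
from scipy.optimize import least_squares
K={"scene":(6,225,195),"side":(5,295,225)}
def orig(n,uv):
    s,x,y=K[n]; return (np.array(uv,float)+.5)/s-.5+[x,y]
def ray(c,uv,z):
    T=np.array(c["camera_from_world"]);R=T[:3,:3];o=-R.T@T[:3,3]
    d=R.T@np.array([(uv[0]-c["cx"])/c["fx"],(uv[1]-c["cy"])/c["fy"],1]);return o+d*(z-o[2])/d[2]
def rig(p,q):
    q=np.asarray(q,float);c,s=np.cos(p[2]),np.sin(p[2]);return q[:,:2]@np.array([[c,s],[-s,c]])+p[:2]
def fit(q,w): return least_squares(lambda p:(rig(p,q)-np.asarray(w)[:,:2]).ravel(),[.55,0,0]).x
E
python3 - <<'E'
from h import *
C={n:camera(n) for n in K}
B={"scene":[((248,55),(-.13,-.115)),((718,197),(-.13,.125)),((548,522),(.07,.125)),((47,348),(.07,-.115))],
"side":[((50,262),(.07,.125)),((325,552),(-.13,.125)),((715,282),(-.13,-.115))]}
S={"side":[((397,170),(.045,-.025)),((318,218),(.045,.025)),((447,337),(-.045,.025)),((528,290),(-.045,-.025))],
"scene":[((392,112),(-.045,-.025)),((485,150),(-.045,.025)),((405,282),(.045,.025)),((302,255),(.045,-.025))]}
for D,z in((B,.015),(S,.043)):
    Q=[];W=[]
    for n in D:
        q=[b for a,b in D[n]];w=[ray(C[n],orig(n,a),z) for a,b in D[n]]
        p=fit(q,w);print(n,p.round(4),(1e3*(rig(p,q)-np.array(w)[:,:2])).round(1).tolist());Q+=q;W+=w
    p=fit(Q,W);print("both",p.round(4))
    if z<.02:F=p
    else:
        c,s=np.cos(F[2]),np.sin(F[2]);print("stamp in fixture",np.array([[c,s],[-s,c]])@(p[:2]-F[:2]))
E
```

```text
scene [ 0.5655 -0.1468 -0.0697] [[0.1, 0.4], [-0.1, 1.4], [-1.2, 0.2], [1.2, -2.0]]
side [ 0.561  -0.1468 -0.0715] [[1.6, 1.5], [-0.1, -0.3], [-1.5, -1.2]]
both [ 0.5637 -0.1467 -0.0685]
side [ 0.5133 -0.1439 -0.0737] [[1.2, -1.6], [0.9, 0.6], [-2.2, 2.3], [0.1, -1.3]]
scene [ 0.5173 -0.1419 -0.07  ] [[3.2, -0.5], [-2.4, 1.2], [1.2, 0.6], [-2.0, -1.3]]
both [ 0.5153 -0.1429 -0.0718]
stamp in fixture [-0.04850697  0.00048964]
```

```bash
cat >> h.py <<'E'
from scipy.spatial.transform import Rotation as Rn
F=np.array([.5637,-.1467,-.0695])
def go(*pts,yaw=F[2]):
    s=read_state();R=Rn.from_quat(s["eef_rot"]);p=np.array(s["ee_pos"])
    Rt=Rn.from_euler("z",yaw)*Rn.from_quat([1,0,0,0])
    c,sn=np.cos(F[2]),np.sin(F[2]);f=np.array([[c,sn],[-sn,c]])@(p[:2]-F[:2])
    print("t",round(s["time"],2),"fix mm",(1e3*np.r_[f,p[2]]).round(1),"F",np.round(s["ft_force"],1),"w",round(s["width"],4))
    for q in pts:
        w=np.r_[rig(F,[np.array(q[:2])/1e3])[0],q[2]/1e3]
        print(q,"turn",(R.inv()*Rt).as_rotvec().round(4),"shift",R.inv().apply(w-p).round(4))
E
python3 -c "
from h import *
go((-125,0,220),(-125,0,120),(-125,0,30))"
```

```text
t 0.2 fix mm [-342.3 -473.6  222. ] F [0.4 0.1 0.6] w 0.0873
(-125, 0, 220) turn [-9.000e-04  2.000e-04  3.774e-01] shift [ 0.3765 -0.3602  0.0024]
(-125, 0, 120) turn [-9.000e-04  2.000e-04  3.774e-01] shift [ 0.3766 -0.3601  0.1024]
(-125, 0, 30) turn [-9.000e-04  2.000e-04  3.774e-01] shift [ 0.3766 -0.36    0.1924]
```

play_rows:
  increments: "0 0 0.377 0.376 -0.360 0.002 0;0 0 0.377 0.376 -0.360 0.002 0;0 0 0.377 0.376 -0.360 0.002 0;0 0 0.377 0.376 -0.360 0.002 0;0 0 0.377 0.376 -0.360 0.002 0;0 0 0.377 0.376 -0.360 0.002 0;0 0 0.377 0.376 -0.360 0.002 0;0 0 0.377 0.376 -0.360 0.002 0"

```text
time: 1.0
ee_pos: [0.3813, -0.2429, 0.2212]
eef_rot: [0.999, -0.035, 0.0, 0.0]
ft_force: [1.7, 0.2, 0.8]
width: 0.031
grip_force: 0.0
```

```bash
python3 -c "
from h import *
go((-125,0,220),(-125,0,30))"
```

```text
t 1.0 fix mm [-175.3 -108.6  221.2] F [1.7 0.2 0.8] w 0.031
(-125, 0, 220) turn [ 0.0006 -0.0003  0.0002] shift [ 0.0503 -0.1086  0.0011]
(-125, 0, 30) turn [ 0.0006 -0.0003  0.0002] shift [ 0.0503 -0.1087  0.1911]
```

play_rows:
  increments: "0 0 0 0.030 -0.070 0 0;0 0 0 0.040 -0.095 0 0;0 0 0 0.040 -0.095 0 0;0 0 0 0.040 -0.095 0 0;0 0 0 0.040 -0.095 0 0;0 0 0 0.040 -0.095 0 0"

```text
time: 1.6
ee_pos: [0.4266, -0.1542, 0.2209]
eef_rot: [0.999, -0.036, -0.0, 0.0]
ft_force: [0.1, -0.4, 0.2]
width: 0.0007
grip_force: 0.0
```

```bash
python3 -c "
from h import *
go((-125,0,220),(-125,0,30))
import cv2
cv2.imwrite('pics/w1.png',camera('wrist')['color'][:,:,::-1])"
```

```text
t 1.6 fix mm [-136.3  -17.   220.9] F [ 0.1 -0.4  0.2] w 0.0007
(-125, 0, 220) turn [ 0.0002  0.0004 -0.0023] shift [ 0.0112 -0.0171  0.0009]
(-125, 0, 30) turn [ 0.0002  0.0004 -0.0023] shift [ 0.0113 -0.0171  0.1909]
```

View pics/w1.png

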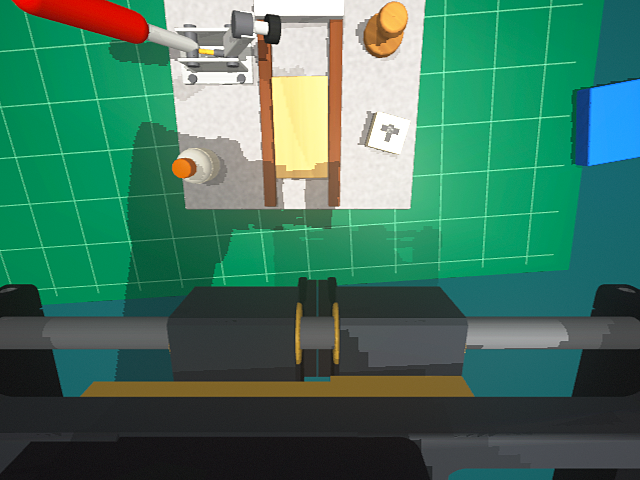

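The wrist view shows the channel straight ahead. Its mouth is at about (302,205), with rails at columns 269 and 335, the stamp's near edge at row 178, and the board's near corners at (186,208) and (411,208). I'll cross-check the pose with these pixels.

Run:
```python
from h import *
s=read_state();c=camera("wrist");M=np.array(c["mount"]);print(M.round(3).tolist())
T=np.eye(4);T[:3,:3]=Rn.from_quat(s["eef_rot"]).as_matrix();T[:3,3]=s["ee_pos"]
c["camera_from_world"]=np.linalg.inv(T@M)
cs,sn=np.cos(F[2]),np.sin(F[2])
for uv,z,n in(((186,208),.015,"-130,125"),((411,208),.015,"-130,-115"),((171,30),.015,"y125"),((425,20),.015,"y-115"),((273,205),.025,"y27"),((330,205),.025,"y-27"),((275,177),.043,"st"),((328,177),.043,"st"),((272,77),.043,"st"),((328,77),.043,"st")):
    w=ray(c,uv,z);print(n,uv,(1e3*np.array([[cs,sn],[-sn,cs]])@(w[:2]-F[:2])).round(1))
```

```text
[[-0.001, -0.962, -0.272, 0.074], [1.0, -0.001, -0.002, -0.0], [0.001, -0.272, 0.962, -0.162], [0.0, 0.0, 0.0, 1.0]]
-130,125 (186, 208) [-127.   122.9]
-130,-115 (411, 208) [-127.8 -115.8]
y125 (171, 30) [ 40.5 119.2]
y-115 (425, 20) [  47.8 -116.6]
y27 (273, 205) [-122.4   29.1]
y-27 (330, 205) [-122.6  -29.6]
st (275, 177) [-92.4  23.9]
st (328, 177) [-92.5 -26.8]
st (272, 77) [-4.6 23.4]
st (328, 77) [ -4.8 -26.4]
```

play_rows:
  increments: "0 0 0 0.010 -0.016 0.050 0;0 0 0 0.010 -0.016 0.100 0;0 0 0 0.010 -0.016 0.140 0;0 0 0 0.010 -0.016 0.170 0;0 0 0 0.010 -0.016 0.190 0;0 0 0 0.010 -0.016 0.190 0;0 0 0 0.010 -0.016 0.190 0"

```text
time: 2.4
ee_pos: [0.4384, -0.1379, 0.0315]
eef_rot: [0.999, -0.035, -0.0, -0.0]
ft_force: [0.8, -0.0, 0.4]
width: 0.0005
grip_force: 0.0
```

```bash
python3 -c "
from h import *
go((-70,-1,30),(-56,-1,30))"
```

```text
t 2.4 fix mm [-1.256e+02  1.000e-01  3.150e+01] F [ 0.8 -0.   0.4] w 0.0005
(-70, -1, 30) turn [-0.0001  0.     -0.0004] shift [0.0556 0.001  0.0015]
(-56, -1, 30) turn [-0.0001  0.     -0.0004] shift [0.0696 0.001  0.0015]
```

play_rows:
  increments: "0 0 0 0.008 0.001 0.001 0;0 0 0 0.016 0.001 0.001 0;0 0 0 0.022 0.001 0.001 0;0 0 0 0.028 0.001 0.001 0;0 0 0 0.034 0.001 0.001 0;0 0 0 0.040 0.001 0.001 0;0 0 0 0.046 0.001 0.001 0;0 0 0 0.052 0.001 0.001 0"

```text
time: 3.2
ee_pos: [0.4905, -0.1421, 0.03]
eef_rot: [0.999, -0.035, -0.0, 0.0]
ft_force: [-1.1, 0.7, 0.8]
width: 0.0005
grip_force: 0.6
```

play_rows:
  increments: "0 0 0 0.003 0 0 0;0 0 0 0.005 0 0 0;0 0 0 0.007 0 0 0;0 0 0 0.009 0 0 0;0 0 0 0.009 0 0 0"

```text
time: 3.7
ee_pos: [0.4994, -0.1427, 0.0301]
eef_rot: [0.999, -0.035, 0.0, 0.0]
ft_force: [-0.9, -0.4, 0.6]
width: 0.0005
grip_force: 0.0
```

```bash
python3 -c "
from h import *
go((-56,-1,30))
import cv2
for n in('side','scene'):cv2.imwrite(f'pics/{n}2.png',camera(n)['color'][:,:,::-1])
a=cv2.imread('pics/side2.png')[225:345,295:445]
cv2.imwrite('pics/sd2.png',cv2.resize(a,None,fx=5,fy=5,interpolation=2))"
```

```text
t 3.7 fix mm [-64.4  -0.5  30.1] F [-0.9 -0.4  0.6] w 0.0005
(-56, -1, 30) turn [ 0.     -0.0005  0.0003] shift [0.0084 0.0005 0.0001]
```

View pics/sd2.png

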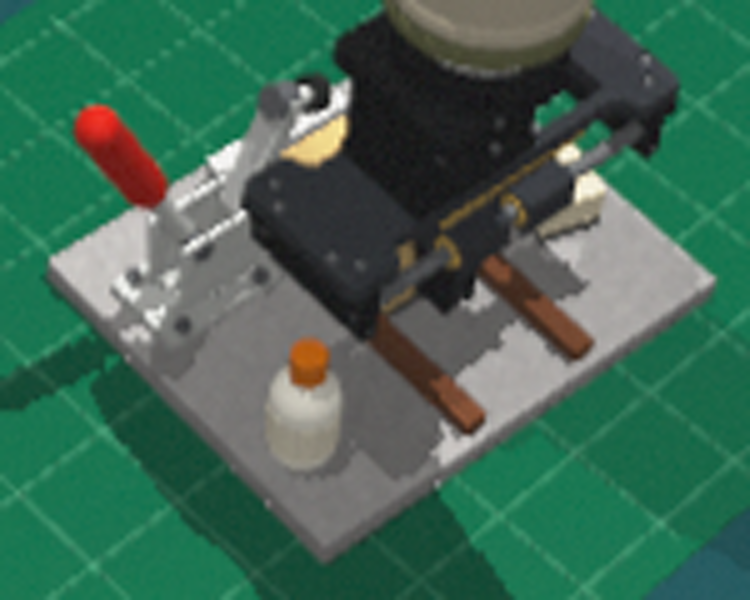

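The crop shows the stamp's far end at (315,145), close to the stop, with the gripper body clear of the clamp. I'll keep creeping forward and watch the force.

play_rows:
  increments: "0 0 0 0.002 0 0 0;0 0 0 0.003 0 0 0;0 0 0 0.004 0 0 0;0 0 0 0.005 0 0 0;0 0 0 0.006 0 0 0;0 0 0 0.006 0 0 0"

```text
time: 4.4
ee_pos: [0.5053, -0.1432, 0.03]
eef_rot: [0.999, -0.035, 0.0, 0.0]
ft_force: [0.6, -0.4, 0.2]
width: 0.0005
grip_force: 0.0
```

play_rows:
  increments: "0 0 0 0.001 0 0 0;0 0 0 0.001 0 0 0;0 0 0 0.002 0 0 0;0 0 0 0.002 0 0 0"

```text
time: 4.8
ee_pos: [0.5072, -0.1433, 0.03]
eef_rot: [0.999, -0.035, 0.0, 0.0]
ft_force: [-0.1, -0.1, 0.6]
width: 0.0005
grip_force: 0.1
```

Fixture x is about −56.6 now, with no stop contact yet.

play_rows:
  increments: "0 0 0 0.001 0 0 0;0 0 0 0.001 0 0 0;0 0 0 0.002 0 0 0;0 0 0 0.002 0 0 0"

```text
time: 5.2
ee_pos: [0.5087, -0.1434, 0.0299]
eef_rot: [0.999, -0.035, -0.0, 0.0]
ft_force: [-3.9, 1.5, 1.8]
width: 0.0007
grip_force: 1.8
```

play_rows:
  increments: "0 0 0 0.001 0 0 0;0 0 0 0.001 0 0 0"

```text
time: 5.4
ee_pos: [0.5087, -0.1434, 0.0298]
eef_rot: [0.999, -0.035, -0.002, -0.0]
ft_force: [-8.1, 0.3, 6.6]
width: 0.0008
grip_force: 4.2
```

play_rows:
  increments: "0 0 0 0.001 0 0 0;0 0 0 0.001 0 0 0"

```text
time: 5.6
ee_pos: [0.5087, -0.1434, 0.0296]
eef_rot: [0.999, -0.035, -0.003, -0.0]
ft_force: [-12.2, 1.6, 8.7]
width: 0.0005
grip_force: 6.2
```

The stamp stopped hard at fixture x ≈ −55, which matches home. I'll back off and rise.

play_rows:
  increments: "0 0 0 -0.010 0 0 0;0 0 0 -0.030 0 0 0;0 0 0 -0.040 0 -0.030 0;0 0 0 -0.050 0 -0.080 0;0 0 0 -0.060 0 -0.130 0;0 0 0 -0.080 0 -0.180 0;0 0 0 -0.100 0 -0.210 0;0 0 0 -0.100 0 -0.210 0"

```text
time: 6.4
ee_pos: [0.412, -0.1373, 0.2452]
eef_rot: [0.999, -0.035, 0.004, 0.002]
ft_force: [0.5, -0.4, -0.5]
width: 0.0006
grip_force: 0.0
```

Run:
```python
from h import *
import cv2
go((15,0,250),(15,95,250))
s=read_state();c=camera("wrist");cv2.imwrite('pics/w3.png',c['color'][:,:,::-1])
a=camera('side')['color'][225:345,295:445,::-1]
a=cv2.resize(a,None,fx=4,fy=4,interpolation=2)
b=cv2.resize(c['color'][:,:,::-1],(640,480))[0:300,100:500]
o=np.zeros((480,800,3),np.uint8);o[:300,:400]=b;o[:,400:]=a[:480,100:500];cv2.imwrite('pics/c3.png',o)
```

```text
t 6.4 fix mm [-152.    -1.2  245.2] F [ 0.5 -0.4 -0.5] w 0.0006
(15, 0, 250) turn [ 0.0043 -0.0085 -0.0005] shift [ 0.167  -0.0013 -0.0034]
(15, 95, 250) turn [ 0.0043 -0.0085 -0.0005] shift [ 0.1669 -0.0963 -0.0038]
```

View pics/c3.png

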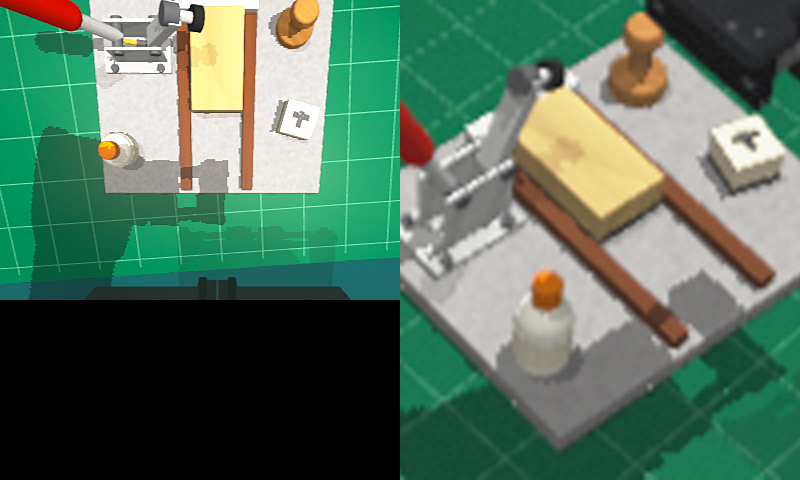

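The wrist view shows the stamp's far end touching the stop bar at (220,8) and its near edge at row 109. The clamp is open and the bystanders have not moved. Next is the handle.

play_rows:
  increments: "0 0 0 0.040 -0.023 -0.004 0;0.004 -0.008 0 0.080 -0.046 -0.004 0;0.004 -0.008 0 0.120 -0.069 -0.004 0;0.004 -0.008 0 0.150 -0.085 -0.004 0;0.004 -0.008 0 0.166 -0.094 -0.004 0;0.004 -0.008 0 0.166 -0.094 -0.004 0;0.004 -0.008 0 0.166 -0.094 -0.004 0"

```text
time: 7.2
ee_pos: [0.583, -0.0539, 0.2421]
eef_rot: [0.999, -0.034, -0.005, -0.003]
ft_force: [-0.4, 0.2, -0.6]
width: 0.0007
grip_force: 0.0
```

```bash
python3 -c "
from h import *
P=lambda t,L=95:(15,round(88+L*np.cos(t)-10*np.sin(t)-15,1),round(60+L*np.sin(t)+10*np.cos(t),1))
go((15,94,152),*[P(np.radians(65)-a) for a in np.arange(0,.91,.1)])"
```

```text
t 7.2 fix mm [ 12.9  93.9 242.1] F [-0.4  0.2 -0.6] w 0.0007
(15, 94, 152) turn [-0.0049  0.0106  0.0013] shift [0.0031 0.0003 0.0901]
(15, np.float64(104.1), np.float64(150.3)) turn [-0.0049  0.0106  0.0013] shift [ 0.0031 -0.0098  0.0918]
(15, np.float64(112.9), np.float64(146.8)) turn [-0.0049  0.0106  0.0013] shift [ 0.0032 -0.0186  0.0954]
(15, np.float64(121.4), np.float64(142.3)) turn [-0.0049  0.0106  0.0013] shift [ 0.0032 -0.027   0.0999]
(15, np.float64(129.4), np.float64(137.1)) turn [-0.0049  0.0106  0.0013] shift [ 0.0033 -0.035   0.1052]
(15, np.float64(136.8), np.float64(131.1)) turn [-0.0049  0.0106  0.0013] shift [ 0.0034 -0.0424  0.1112]
(15, np.float64(143.6), np.float64(124.4)) turn [-0.0049  0.0106  0.0013] shift [ 0.0034 -0.0491  0.1179]
(15, np.float64(149.7), np.float64(117.0)) turn [-0.0049  0.0106  0.0013] shift [ 0.0035 -0.0552  0.1254]
(15, np.float64(155.0), np.float64(109.1)) turn [-0.0049  0.0106  0.0013] shift [ 0.0036 -0.0605  0.1333]
(15, np.float64(159.5), np.float64(100.6)) turn [-0.0049  0.0106  0.0013] shift [ 0.0037 -0.0649  0.1418]
(15, np.float64(163.1), np.float64(91.8)) turn [-0.0049  0.0106  0.0013] shift [ 0.0038 -0.0685  0.1506]
```

play_rows:
  increments: "-0.005 0.010 0 0.003 0 0.030 0;-0.005 0.010 0 0.003 0 0.060 0;-0.005 0.010 0 0.003 0 0.080 0;-0.005 0.010 0 0.003 0 0.090 0;-0.005 0.010 0 0.003 0 0.090 0"

```text
time: 7.7
ee_pos: [0.5846, -0.0547, 0.1528]
eef_rot: [0.999, -0.035, -0.0, 0.001]
ft_force: [0.5, -0.1, 1.2]
width: 0.0005
grip_force: 0.0
```

```bash
python3 -c "
from h import *
P=lambda t,L=95:(15,round(88+L*np.cos(t)-10*np.sin(t)-15,1),round(60+L*np.sin(t)+10*np.cos(t),1))
go((15,94,152),*[P(np.radians(65)-a) for a in np.arange(0,.91,.1)])
import cv2;a=camera('side')['color'][180:300,270:430,::-1]
cv2.imwrite('pics/sd4.png',cv2.resize(a,None,fx=5,fy=5,interpolation=2))"
```

```text
t 7.7 fix mm [ 14.4  93.2 152.8] F [ 0.5 -0.1  1.2] w 0.0005
(15, 94, 152) turn [ 0.0013  0.0002 -0.0004] shift [ 0.0006 -0.0008  0.0008]
(15, np.float64(104.1), np.float64(150.3)) turn [ 0.0013  0.0002 -0.0004] shift [ 0.0006 -0.0109  0.0025]
(15, np.float64(112.9), np.float64(146.8)) turn [ 0.0013  0.0002 -0.0004] shift [ 0.0006 -0.0197  0.006 ]
(15, np.float64(121.4), np.float64(142.3)) turn [ 0.0013  0.0002 -0.0004] shift [ 0.0006 -0.0282  0.0105]
(15, np.float64(129.4), np.float64(137.1)) turn [ 0.0013  0.0002 -0.0004] shift [ 0.0006 -0.0362  0.0157]
(15, np.float64(136.8), np.float64(131.1)) turn [ 0.0013  0.0002 -0.0004] shift [ 0.0006 -0.0436  0.0217]
(15, np.float64(143.6), np.float64(124.4)) turn [ 0.0013  0.0002 -0.0004] shift [ 0.0006 -0.0504  0.0283]
(15, np.float64(149.7), np.float64(117.0)) turn [ 0.0013  0.0002 -0.0004] shift [ 0.0006 -0.0566  0.0357]
(15, np.float64(155.0), np.float64(109.1)) turn [ 0.0013  0.0002 -0.0004] shift [ 0.0006 -0.0619  0.0436]
(15, np.float64(159.5), np.float64(100.6)) turn [ 0.0013  0.0002 -0.0004] shift [ 0.0006 -0.0664  0.0521]
(15, np.float64(163.1), np.float64(91.8)) turn [ 0.0013  0.0002 -0.0004] shift [ 0.0006 -0.07    0.0609]
```

View pics/sd4.png

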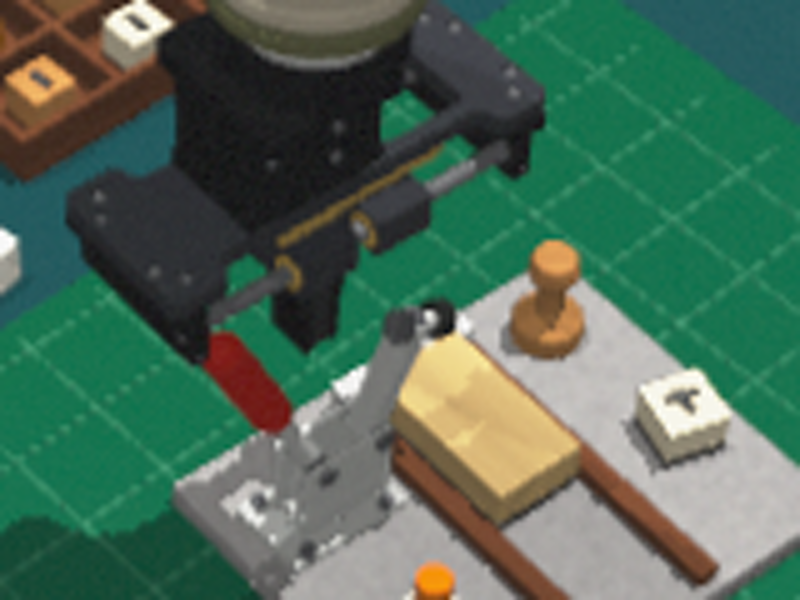

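The crop shows the fingertips at (300,345), beside and inside of the red grip at (250,385), with the clamp arm clear. Now I'll sweep the arc.

play_rows:
  increments: "0 0 0 0 -0.006 0.002 0;0 0 0 0 -0.011 0.003 0;0 0 0 0 -0.016 0.004 0;0 0 0 0 -0.020 0.006 0;0 0 0 0 -0.024 0.008 0;0 0 0 0 -0.028 0.0105 0;0 0 0 0 -0.032 0.013 0;0 0 0 0 -0.036 0.0157 0"

```text
time: 8.55
ee_pos: [0.5885, -0.0178, 0.1383]
eef_rot: [0.999, -0.035, 0.001, 0.0]
ft_force: [0.9, -1.4, 3.6]
width: 0.0005
grip_force: 1.7
```

play_rows:
  increments: "0 0 0 0 -0.004 0.003 0;0 0 0 0 -0.0075 0.006 0;0 0 0 0 -0.011 0.009 0;0 0 0 0 -0.0145 0.0125 0;0 0 0 0 -0.0175 0.016 0;0 0 0 0 -0.0205 0.020 0"

```text
time: 9.15
ee_pos: [0.5894, 0.0026, 0.1176]
eef_rot: [0.999, -0.034, 0.001, 0.0]
ft_force: [0.6, 0.9, -0.6]
width: -0.0
grip_force: 0.2
```

```bash
python3 -c "
from h import *
P=lambda t,L=95:(15,float(round(88+L*np.cos(t)-10*np.sin(t)-15,1)),float(round(60+L*np.sin(t)+10*np.cos(t),1)))
go(*[P(np.radians(65)-a) for a in np.arange(.6,1.01,.1)])
import cv2;a=camera('side')['color'][180:300,270:430,::-1]
cv2.imwrite('pics/sd5.png',cv2.resize(a,None,fx=5,fy=5,interpolation=2))"
```

```text
t 9.15 fix mm [ 15.3 150.7 117.6] F [ 0.6  0.9 -0.6] w -0.0
(15, 149.7, 117.0) turn [ 0.001  -0.0013  0.0005] shift [-0.0003  0.001   0.0006]
(15, 155.0, 109.1) turn [ 0.001  -0.0013  0.0005] shift [-0.0003 -0.0043  0.0085]
(15, 159.5, 100.6) turn [ 0.001  -0.0013  0.0005] shift [-0.0003 -0.0088  0.017 ]
(15, 163.1, 91.8) turn [ 0.001  -0.0013  0.0005] shift [-0.0003 -0.0124  0.0258]
(15, 165.8, 82.6) turn [ 0.001  -0.0013  0.0005] shift [-0.0003 -0.0151  0.035 ]
```

View pics/sd5.png

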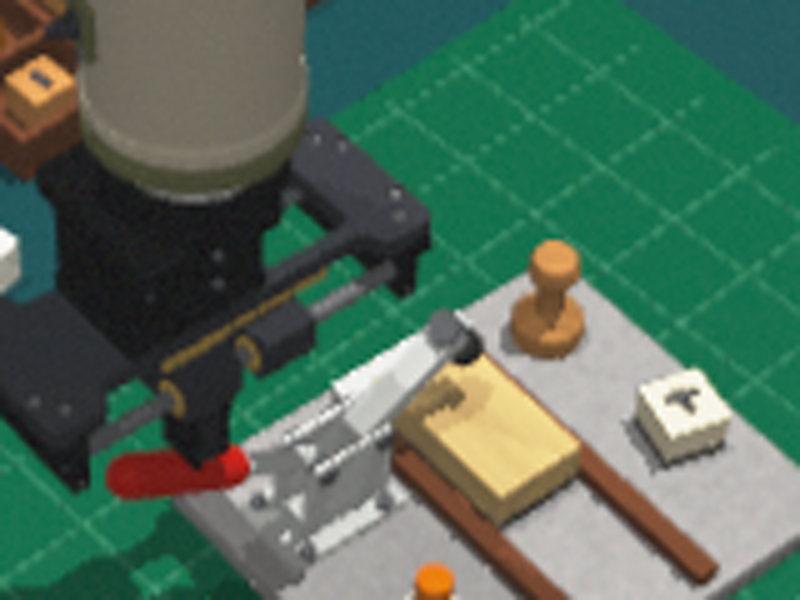

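The handle is at about its dead point: the red bar runs (110,475)–(245,465) and the arm's pad at (465,345) has not reached the stamp. I'll continue along the arc.

play_rows:
  increments: "0 0 0 0 -0.0025 0.004 0;0 0 0 0 -0.0045 0.0085 0;0 0 0 0 -0.007 0.013 0;0 0 0 0 -0.009 0.017 0;0 0 0 0 -0.009 0.017 0;0 0 0 0 -0.009 0.017 0;0 0 0 0 -0.009 0.017 0"

```text
time: 9.9
ee_pos: [0.5905, 0.011, 0.1014]
eef_rot: [0.999, -0.035, 0.001, 0.001]
ft_force: [-0.1, -0.7, 0.5]
width: 0.0007
grip_force: 0.0
```

```bash
python3 -c "
from h import *
go((15,150,250))
import cv2;a=camera('side')['color'][180:300,270:430,::-1]
cv2.imwrite('pics/sd6.png',cv2.resize(a,None,fx=5,fy=5,interpolation=2))"
```

```text
t 9.9 fix mm [ 15.8 159.2 101.4] F [-0.1 -0.7  0.5] w 0.0007
(15, 150, 250) turn [ 0.0011 -0.0023  0.0001] shift [-0.0004  0.0094 -0.1486]
```

View pics/sd6.png

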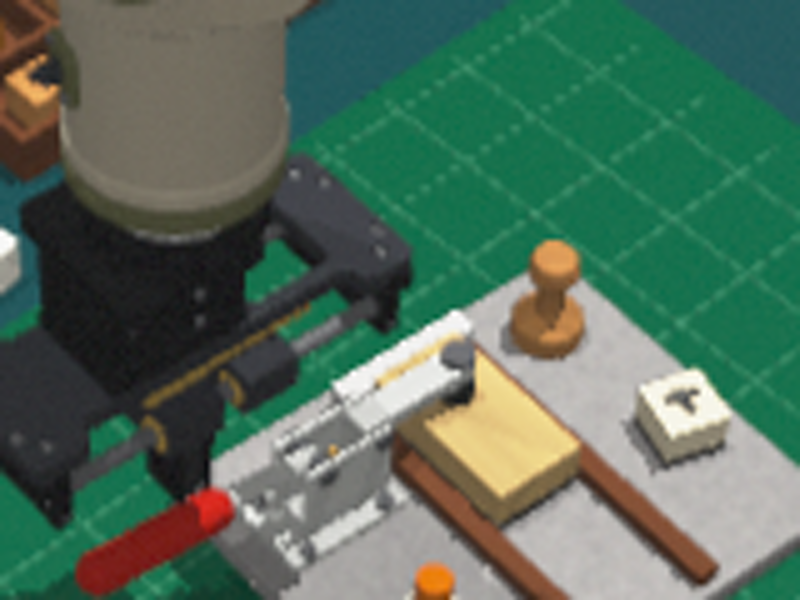

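The clamp has snapped into lock. The handle lies low at (90,575)–(220,510), and the arm is level with its pad on the stamp at (460,385). I'll rise and retreat.

play_rows:
  increments: "0 0 0 0 0 -0.040 0;0 0 0 0 0 -0.080 0;0 0 0 0 0 -0.120 0;0 0 0 -0.030 0 -0.150 0;0 0 0 -0.060 -0.020 -0.150 0;0 0 0 -0.100 -0.050 -0.150 0;0 0 0 -0.130 -0.080 -0.150 0;0 0 0 -0.130 -0.080 -0.150 0"

```text
time: 10.75
ee_pos: [0.463, 0.1048, 0.2519]
eef_rot: [1.0, -0.031, 0.002, 0.001]
ft_force: [-0.1, 0.4, -0.1]
width: 0.0004
grip_force: 0.0
```

```bash
python3 -c "
from h import *
go()
import cv2;a=camera('side')['color'][180:345,270:450,::-1];b=camera('scene')['color'][195:295,225:355,::-1]
o=np.zeros((560,800,3),np.uint8);a=cv2.resize(a,(400,367));b=cv2.resize(b,(400,308));o[:367,:400]=a;o[:308,400:]=b
cv2.imwrite('pics/c7.png',o)"
```

```text
t 10.75 fix mm [-117.9  243.9  251.9] F [-0.1  0.4 -0.1] w 0.0004
```

View pics/c7.png

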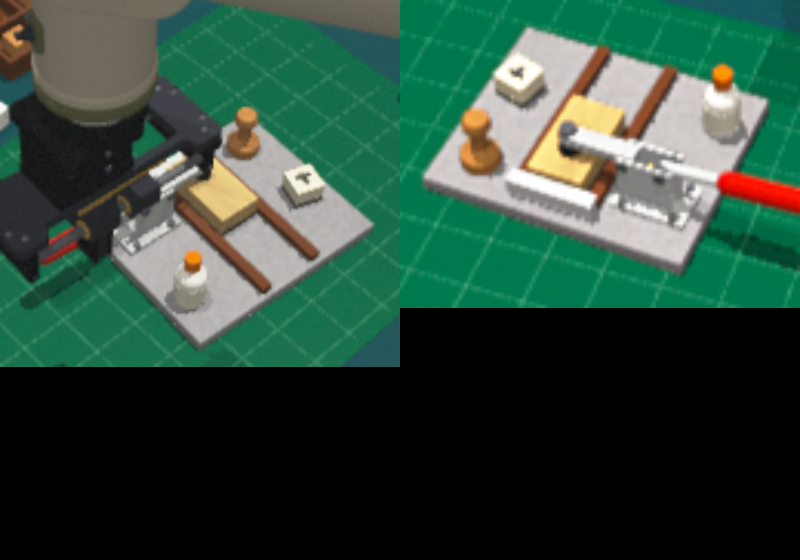

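Both views show the clamp locked with its pad on the stamp at (570,140), the stamp against the stop, the bystanders in place and the gripper clear. I'll settle and hand in.

play_rows:
  increments: "0 0 0 0 0 0 0;0 0 0 0 0 0 0;0 0 0 0 0 0 0"

```text
time: 11.15
ee_pos: [0.4663, 0.0995, 0.2506]
eef_rot: [0.999, -0.035, 0.001, 0.0]
ft_force: [0.3, 0.4, -0.5]
width: 0.0004
grip_force: 0.0
```

```bash
python3 -c "
from bench import *
print(close_job())"
```

```text
the job is handed in; nothing more can be done
None
```

The stamp is pushed home against the stop, the clamp is snapped into lock with its pad on the stamp, the arm is clear, and the job was handed in at about 11 s; no verdict came back.

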